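Key the filter collar home in the pull-out tray

TASK

Pull the filter tray out of the grey bench unit all the way to its stop; it must stay out. Then, without taking the knurled collar off its mount, turn it clockwise (seen from above) until its hidden keyway drops over the locating pin, and push it down against its spring until it sits fully home on the flange. Finish while still gripping it and holding it pushed home - do not let go - and leave the other things around the unit where they are.

Things in the scene. Friction and masses are not known exactly. Their poses are not given: they have to be found in the camera images.
- unit_front (a point): Middle of the lower front edge of the bench filter unit, a grey sheet-metal box fixed to the bench: 200 deep (its +x, away from the robot), 176 wide (y), 95 mm high. The tray comes out of this front along the unit's -x, towards the robot; z up. A paint jar 74 mm across and 55 mm high is fixed on top, centred 150 mm behind the front edge.
- drawer (a joint): How far the filter tray is pulled out, in m: 0 shut (start), 0.13 at its stop. It slides along the unit's -x with about 2.5 N of friction and stays where it is left. The tray's side walls, 140 mm apart inside, reach 44 mm above the bench, its front plate 87 mm.
- drawer_handle (a point): Middle of the bar handle on the tray's front: a level round bar 10 mm thick, 96 mm long along the unit's y, 78 mm above the bench, 48 mm in front of the front plate, joined to it only at the bar's two ends. Axes as the unit's.
- mount (a point): Centre of the flange's upper face in the tray, 30 mm above the bench, 60 mm behind the front plate; moves with the tray, axes as the unit's. Tray fully out: the housing's front edge is 70 mm behind it. A spigot 22 mm thick, 36 mm high stands on it, and, hidden under the collar 20.5 mm from the centre, one upright pin 5 mm thick, 9 mm high.
- seat_ring (a point): Centre of the upper face of the sprung seat ring (34 mm across) round the spigot, which carries the collar; 12 mm above the flange when free. It yields downwards, with about 3 N at first and 8 N when level with the flange, and rises again when let go.
- collar: The loose dark steel collar with a knurled rim, standing round the spigot on the seat ring: 58 mm across, 32 mm high, about 0.12 kg, bore 25 mm. Origin at the centre of its underside, z up; 12 mm above the flange at the start. In its underside, hidden by the outer skirt, is one blind keyway 10.5 mm deep, 9 mm wide; its direction cannot be seen.
- collar_top (a point): Centre of the collar's upper face, 32 mm above its underside. Turned clockwise from above by 0.35 to 1.2 rad from the start, the keyway meets the pin (it catches within 0.09 rad) and the collar can be pushed 12 mm down onto the flange, its top then 62 mm above the bench. At other angles it stops on the pin after 3 mm, its top 71 mm above the bench.
- paint_bottle_a: Bystander, to be left alone: small paint bottle with a black cap, 27x28x60 mm. Origin at the centre of its underside.
- paint_bottle_b: Bystander, to be left alone: small white paint bottle, 27x28x60 mm. Origin at the centre of its underside.
- glue_bottle: Bystander, to be left alone: slim glue bottle with a needle nozzle, 24x33x90 mm. Origin at the centre of its underside.
- van: Bystander, to be left alone: toy-sized model van, 23x64x29 mm. Origin at the centre of its underside.
- sanding_block: Bystander, to be left alone: brown sanding block, 56x90x26 mm. Origin at the centre of its underside.

How it is judged:
On the way, in this order (a step that is already met when the one before it is completed fails the run):
1. the tray is pulled out to its stop, the collar still standing up on its spring (value of joint drawer above 0.125 m and z of collar in the frame of mount above 0.007 m), for 0.2 s.
2. the keyway has dropped over the pin and the collar is pushed home (z of collar in the frame of mount below 0.0028 m and horizontal distance between collar and mount below 0.004 m), for 0.2 s.
At the end, for the whole second after the job is handed in: The gripper still holds the collar (over 3 N between them), which is at rest and home: underside within 2.8 mm of the flange, within 4 mm of its centre. The tray is still out by at least 118 of 130 mm. Each bystander is within 30 mm of where it stood (all of step 2 and value of joint drawer above 0.118 m and contact force between the fingers and collar above 3 N and linear speed of collar below 0.02 m/s and not (distance of any of paint_bottle_a, paint_bottle_b, glue_bottle, van, sanding_block from where it was at the start of the episode above 0.03 m)); the arm keeps its last pose, push and grip.
It fails at once if the collar is lifted off its mount (underside more than 30 mm above the flange) (z of collar in the frame of mount above 0.03 m).
It fails at once if a bystander is moved more than 30 mm (distance of any of paint_bottle_a, paint_bottle_b, glue_bottle, van, sanding_block from where it was at the start of the episode above 0.03 m).
It also fails if it takes over 62 s, if anything falls off the work surface, if the arm or the gripper's body presses on something with over 40 N, if the wrist force passes 120 N, or if a joint passes its speed limit or range.

ROBOT

A 6-joint arm with a two-finger parallel gripper is mounted at the origin on a cart in front of the work surface, level with it; the furniture and walls round the work are solid. World frame = base frame: x ahead of the robot, y to its left, z up, the work surface at z = 0. Lengths are in m, angles in rad, forces in N, time in s.
With the tool pointing down it reaches from about 0.325 to 0.85 m from the base axis. Payload 4.4 kg.
Tool frame: the origin (TCP) lies at the very end of the fingers, on their centre line; the grasp point (between the pads) lies ctrl.grip_point_offset behind it (ctrl.grip_point_offset is the distance from the TCP to the grasp point, in m); z points along the fingers, y is the line along which they close (so a half turn about z gives the same grasp; the last joint's range is limited). The gripper opens to 94 mm and grips with 3 to 60 N. Pads are 16 mm wide; open, the fingers measure 119 mm over their backs; the gripper's body (75 mm by 177 mm) begins 78 mm behind the grasp point.
Start: joints at [1.058, 0.207, 1.542, -0, 1.393, -0.15], TCP at [0.204, 0.538, 0.205] pointing down, gripper open.
Joint ranges: [-2.73, 2.73], [-0.86, 2.22], [0.23, 2.46], [-1.11, 4.25], [0.08, 2.63], [-2.82, 2.82]. Speed limits (rad/s): [2.79, 2.79, 3.14, 3.14, 3.14, 3.14].

INTERFACE

Orientations are given as a 3x3 rotation matrix whose columns are the frame's x, y, z axes.
In Python, from cell import readout, optics, job, models, ctrl gives the robot as it stands.
- The arm moves only by the tool apply_moves, never from a script. Its argument "deltas" is one flat list of numbers, 7 for each row, row after row: the shift along the world's x, y, z in cm, then the turn, a rotation vector about the world's x, y, z in degrees, then the opening, from 0 (shut) to 1 (fully open). In form: [tx, ty, tz, rx, ry, rz, jaw, tx, ty, tz, rx, ry, rz, jaw, ...]. A call has 1 to 20 rows; each row shifts and turns the commanded pose from where the row before left it; what a row does not reach is not made up. A row lasts 1/10 s, in which the tool goes at most 50 mm and 8.59 degrees, less where a joint would pass 70% of its speed; a pose out of reach is approached as far as the arm can. A call is refused whole if a number of a shift passes 5 or a number of a turn 8.59, either way. A call with a gripper value outside its range is refused whole. The fingers move at their own pace and stop on an object; "grip_force" is the grip in N (left out, the last holds). Time passes only in rows, so rows that do not move let the fingers close. It gives the time, the measured TCP pose, the force, the opening and the grip force at its end, in the units of the state.
- readout.read_state(): the state, without advancing time (a new reading comes with each control period).
- optics.camera(name): name is "scene" or "top" or "wrist"; returns a dict with "color" (400x640x3 uint8, red, green, blue), "z_map" (400x640 float32, m along the optical axis (not along the pixel's ray), 0 where there is no reading), "mtx" (3x3 intrinsics, pixels), "k1" (the pictures are not rectified: a ray, as slopes to the right and down, at radius r is drawn at 1 + k1 r^2 times it, then the intrinsics apply), "R" (3x3) and "t" (3): a world point X has camera coordinates R X + t. Camera axes: x right, y down, z forward; pixel columns grow to the right and rows downward; lengths in m; the calibration is good to about 2 mm. A picture is of the moment at which its call begins.
- job.close_job(): hands the job in; it is judged then, once.
Trained networks look in the newest picture that a camera, given by its name, has taken for a name from the list of things; names that differ only in an ending like _2 or _b are one class to them, and where a whole thing is asked for, a point or a joint stands for the part that bears it (a point fixed in the world has none). Each returns a list of dicts, best first, with "p" (0 to 1); they miss things now and then, are a little off and sometimes report something else, mostly with a low value. They report only what shows in the picture. A call takes as long as a camera call.
- models.recognise(camera, query): "box" ([centre column, centre row, width, height] in pixels, round what is visible of it).
- models.regions_of(camera, query): "pixels" (400x640 bool, what is visible of it) and "box" ([centre column, centre row, width, height] in pixels, round what is visible of it).
The state is a dict: "time": time; "qpos": joint angles; "dq": joint speeds; "joint_efforts": joint torques, N m; "tcp_pos": TCP position; "tcp_rot": TCP orientation; "contact_force": force on the tool from outside, world axes, zero at the start; "moment": the same for the moment, N m; "width": finger opening in m; "gripper_force": force on a finger pad.
Only numpy, scipy, OpenCV 4.12 (cv2) and the standard library are available. Lean on these libraries where they do the work, as an engineer would, in place of code of your own. Each camera call takes 0.05 s, during which the arm holds its last target. There are 200 camera calls.

## Working session

There is one attempt and no reset: what is moved stays moved. The work goes in short steps, Python scripts to look and compute and a tool call to move; the robot and the scene stay as the last step left them, time stands still between calls to the robot, and variables do not carry over. Pictures are saved under pics/ and viewed, at most 10 in all, crops included, and the job is handed in when it is done.

Besides the shell and the picture viewer there is one more tool, called after "Request:" as a command line: name --argument value ..., lists and objects as JSON in quotes. apply_moves: Moves the arm, as the interface text tells. Its arguments: {"type":"object","properties":{"deltas":{"type":"array"},"grip_force":{"type":"number"}},"required":["deltas"]}

```bash
ls; mkdir -p pics; cat > h.py <<'E'
import numpy as np, cv2
from cell import readout, optics, job, models, ctrl
def cloud(c):
    z=c["z_map"]; h,w=z.shape; K=c["mtx"]
    u,v=np.meshgrid(np.arange(w),np.arange(h))
    x=(u-K[0,2])/K[0,0]; y=(v-K[1,2])/K[1,1]
    xd,yd=x.copy(),y.copy()
    for _ in range(8):
        s=1+c["k1"]*(x*x+y*y); x,y=xd/s,yd/s
    P=np.stack([x*z,y*z,z],-1)
    return (P-c["t"])@c["R"]   # R^T (P - t)
def save(n,c): cv2.imwrite(n,c["color"][...,::-1])
E
python3 - <<'E'
from h import *
s=readout.read_state(); print(s); print(ctrl.grip_point_offset)
ims=[]
for n in ("scene","top"):
    c=optics.camera(n); save(f"pics/{n}0.png",c); np.savez(f"{n}0.npz",**c)
    ims.append(c["color"]); P=cloud(c)
    print(n,c["t"],-c["R"].T@c["t"])
    for q in ("drawer_handle","collar","drawer","seat_ring","paint_bottle_a","glue_bottle","van","sanding_block"):
        for r in models.regions_of(n,q)[:2]:
            m=r["pixels"]&(c["z_map"]>0); p=P[m]
            print(q,round(r["p"],2),np.round(r["box"]),np.round(np.median(p,0),3) if len(p) else None, np.round(np.percentile(p,[2,98],axis=0),3).tolist() if len(p) else None)
cv2.imwrite("pics/a.png",cv2.resize(np.vstack(ims),(480,600))[...,::-1])
E
```

```text
pics
{'time': 0.0, 'qpos': array([ 1.05850357e+00,  2.07391554e-01,  1.54293750e+00, -1.24871981e-05,
        1.39350307e+00, -1.50505080e-01]), 'dq': array([ 0.00013335, -0.00051277,  0.00284984,  0.00156049,  0.00023152,
       -0.00042995]), 'joint_efforts': array([ 4.87448542e-04, -3.70865107e+01, -2.81424844e+01,  6.98700850e-02,
        3.61385825e-02, -1.47192823e-04]), 'tcp_pos': array([0.20313795, 0.53706218, 0.20431478]), 'tcp_rot': array([[-9.35266186e-01,  3.53943469e-01, -1.08702357e-03],
       [ 3.53944990e-01,  9.35264193e-01, -1.95799934e-03],
       [ 3.23633142e-04, -2.21599712e-03, -9.99997492e-01]]), 'contact_force': array([-0.2411094 , -0.04722241, -0.25543612]), 'moment': array([ 0.00931667, -0.06200031, -0.02811743]), 'gripper_force': 0.0, 'width': 0.09379512911703257}
0.0188
scene [0.22759981 0.31695437 0.34287008] [0.0306934  0.29480186 0.42658108]
drawer_handle 0.83 [332. 221.  65.  42.] [ 0.558 -0.314  0.062] [[0.501, -0.398, 0.016], [0.589, -0.251, 0.087]]
drawer 0.81 [331. 221.  62.  41.] [ 0.559 -0.314  0.062] [[0.501, -0.398, 0.015], [0.589, -0.251, 0.
[... 1253 characters left out ...]
.193, 0.012], [0.586, -0.172, 0.063]]
paint_bottle_a 0.7 [288. 161.  16.  17.] [ 0.648 -0.207  0.045] [[0.641, -0.218, 0.006], [0.66, -0.192, 0.062]]
paint_bottle_a 0.61 [271. 193.  17.  13.] [ 0.575 -0.182  0.043] [[0.566, -0.193, -0.001], [0.594, -0.162, 0.062]]
glue_bottle 0.65 [410. 206.  11.  18.] [ 0.549 -0.484  0.047] [[0.539, -0.5, 0.012], [0.563, -0.473, 0.069]]
van 0.56 [392. 277.  29.  14.] [ 0.397 -0.446  0.025] [[0.385, -0.476, 0.01], [0.407, -0.417, 0.029]]
sanding_block 0.6 [407. 239.  46.  44.] [ 0.479 -0.476  0.025] [[0.437, -0.517, 0.001], [0.519, -0.434, 0.029]]
sanding_block 0.15 [339. 204.  68.  46.] [ 0.547 -0.321  0.08 ] [[0.501, -0.394, 0.014], [0.587, -0.257, 0.086]]
```

View pics/scene0.png

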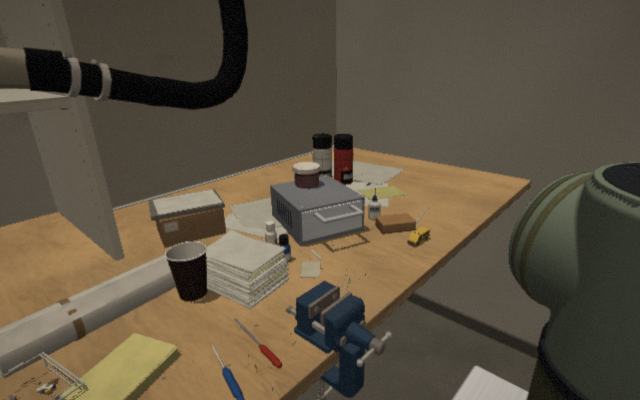

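View pics/top0.png

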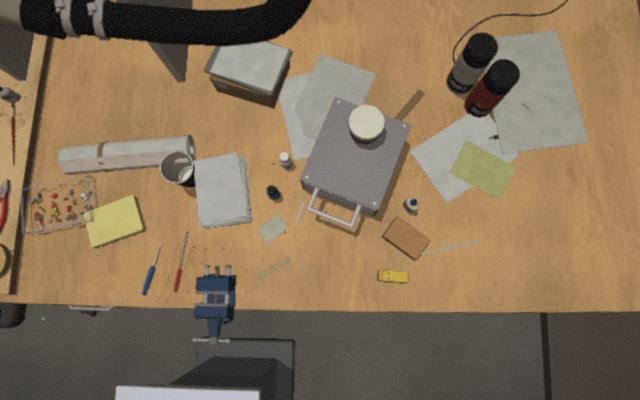

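The scene view shows the unit at about (318,208) with its handle at (337,212). In the top view the unit is at (355,155), the handle at (335,207) and the jar at (366,123). Next I'll fit the unit frame.

```bash
python3 - <<'E'
from h import *
c=dict(np.load("top0.npz")); P=cloud(c)
ys,xs=np.mgrid[0:400,0:640]
roi=(xs>290)&(xs<420)&(ys>90)&(ys<235)&(c["z_map"]>0)
m=roi&(abs(P[...,2]-.095)<.006)&(ys<215)
n,lab=cv2.connectedComponents(m.astype(np.uint8)); k=np.argmax(np.bincount(lab.ravel())[1:])+1
r=lab==k; p=P[r]; print(len(p),p[:,2].mean())
rect=cv2.minAreaRect((p[:,:2]*1000).astype(np.float32)); print(rect, cv2.boxPoints(rect))
# handle: z .07-.09 roi
m=roi&(P[...,2]>.066)&(P[...,2]<.092)&(ys>180)&(~r)
q=P[m]; np.set_printoptions(suppress=True,precision=4)
rc=cv2.minAreaRect((q[:,:2]*1000).astype(np.float32)); print(len(q),rc,cv2.boxPoints(rc))
m=roi&(P[...,2]>.14)&(P[...,2]<.16); print("jar",P[m].mean(0),m.sum())
# handle bar and color bright
cv2.imwrite("pics/crop0.png",cv2.resize(c["color"][85:240,280:430],None,fx=4,fy=4,interpolation=cv2.INTER_CUBIC)[:600,:,::-1])
E
```

```text
6495 0.0946105328162533
((654.7454833984375, -361.5524597167969), (176.67935180664062, 201.15103149414062), 68.63813018798828) [[ 528.9013  -407.1877 ]
 [ 716.233   -480.4584 ]
 [ 780.58966 -315.9172 ]
 [ 593.258   -242.64651]]
654 ((534.7769775390625, -361.88037109375), (249.37164306640625, 81.65200805664062), 81.57949829101562) [[ 476.1325 -479.2437]
 [ 556.9043 -491.2005]
 [ 593.4215 -244.5171]
 [ 512.6497 -232.5602]]
jar [ 0.699  -0.3793  0.1485] 1009
```

View pics/crop0.png

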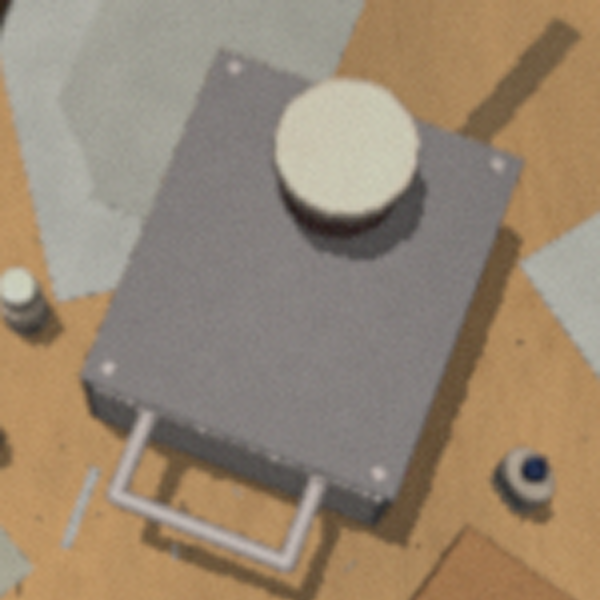

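The crop confirms the handle bar runs from (118,495) to (290,565), parallel to the unit's front. I'll check the handle position and whether anything tall is on my route.

```bash
python3 - <<'E'
from h import *
np.set_printoptions(suppress=True,precision=4)
c=dict(np.load("top0.npz")); 
f=np.array([.5611,-.3249]); X=np.array([.9313,-.3643]); Y=np.array([.3643,.9313])
def px(w):
    p=c["R"]@w+c["t"]; a=p[:2]/p[2]; a=a*(1+c["k1"]*(a@a)); return c["mtx"][:2,:2]@a+c["mtx"][:2,2]
for s in (-43,0,43):
    w=np.append(f-.048*X+s/1000*Y,.083); u=px(w); print(w,u,(u-[280,85])*4)
for n in ("top","scene"):
    c=dict(np.load(n+"0.npz")); P=cloud(c); v=c["z_map"]>0
    m=v&(P[...,2]>.16)&(P[...,0]>-.05)&(P[...,0]<1)
    q=P[m]; H,xe,ye=np.histogram2d(q[:,0],q[:,1],bins=[np.arange(-.1,1.05,.1),np.arange(-1,1.05,.1)])
    print(n); print(ye[:-1].round(1)); 
    for x,r in zip(xe,H.astype(int)): print(round(x,1),r)
    d=q[(q[:,1]<.75)&(q[:,1]>-.8)]; print(d.min(0) if len(d) else 0,d.max(0) if len(d) else 0)
E
```

```text
[ 0.5007 -0.3475  0.083 ] [348.6318 224.2324] [274.5272 556.9295]
[ 0.5164 -0.3074  0.083 ] [329.2909 216.5732] [197.1635 526.2927]
[ 0.5321 -0.2674  0.083 ] [310.1194 208.9777] [120.4776 495.9109]
top
[-1.  -0.9 -0.8 -0.7 -0.6 -0.5 -0.4 -0.3 -0.2 -0.1 -0.   0.1  0.2  0.3
  0.4  0.5  0.6  0.7  0.8  0.9]
-0.1 [0 0 0 0 0 0 0 0 0 0 0 0 0 0 0 0 0 0 0 0]
0.0 [0 0 0 0 0 0 0 0 0 0 0 0 0 0 0 0 0 0 0 0]
0.1 [0 0 0 0 0 0 0 0 0 0 0 0 0 0 0 0 0 0 0 0]
0.2 [0 0 0 0 0 0 0 0 0 0 0 0 0 0 0 0 0 0 0 0]
0.3 [0 0 0 0 0 0 0 0 0 0 0 0 0 0 0 0 0 0 0 0]
0.4 [0 0 0 0 0 0 0 0 0 0 0 0 0 0 0 0 0 0 0 0]
0.5 [0 0 0 0 0 0 0 0 0 0 0 0 0 0 0 0 0 0 0 0]
0.6 [0 0 0 0 0 0 0 0 0 0 0 0 0 0 0 0 0 0 0 0]
0.7 [   0    0    0  432    0    0    0 1429 2221 2469 2666 1844    2    0
    0    0    0    0    0    0]
0.8 [  0   0   0 903 126   0   0  11 127  24 168   0   0   0   0   0   0   0
   0   0]
0.9 [  0   0   0   0   0   0   0   0   0   0 133   0   0   0   0   0   0   0
   0   0]
[ 0.7372 -0.6896  0.16  ] [0.9757 0.2035 0.4424]
scene
[-1.  -0.9 -0.8 -0.7 -0.6 -0.5 -0.4 -0.3 -0.2 -0.1 -0.   0.1  0.2  0.3
  0.4  0.5  0.6  0.7  0.8  0.9]
-0.1 [0 0 0 0 0 0 0 0 0 0 0 0 0 0 0 0 0 0 0 0]
0.0 [    0     0     0     0     0     0     0     0     0  1517 23876     0
     0     0     0     0     0     0     0     0]
0.1 [0 0 0 0 0 0 0 0 0 0 0 0 0 0 0 0 0 0 0 0]
0.2 [0 0 0 0 0 0 0 0 0 0 0 0 0 0 0 0 0 0 0 0]
0.3 [0 0 0 0 0 0 0 0 0 0 0 0 0 0 0 0 0 0 0 0]
0.4 [0 0 0 0 0 0 0 0 0 0 0 0 0 0 0 0 0 0 0 0]
0.5 [0 0 0 0 0 0 0 0 0 0 0 0 0 0 0 0 0 0 0 0]
0.6 [0 0 0 0 0 0 0 0 0 0 0 0 0 0 0 0 0 0 0 0]
0.7 [   0    0    0   82    0    0    0 1987 1103 1482 2308 2826    0    0
    0    0    0    0    0    0]
0.8 [   0    0    0   99   40    0    0  246    0    0 2772  615    0    0
    0    0    0    0    0    0]
0.9 [   0    0    0    0    0    0    0    0    0    0 1871  182    0    0
    0    0    0    0    0    0]
[ 0.0014 -0.6842  0.1601] [1.     0.1858 0.538 ]
```

Request:
apply_moves --deltas '[1.65,-4.44,0,0,0,-4.77,0.43,1.65,-4.44,0,0,0,-4.77,0.43,1.65,-4.44,0,0,0,-4.77,0.43,1.65,-4.44,0,0,0,-4.77,0.43,1.65,-4.44,0,0,0,-4.77,0.43,1.65,-4.44,0,0,0,-4.77,0.43,1.65,-4.44,0,0,0,-4.77,0.43,1.65,-4.44,0,0,0,-4.77,0.43,1.65,-4.44,0,0,0,-4.77,0.43,1.65,-4.44,0,0,0,-4.77,0.43,1.65,-4.44,0,0,0,-4.77,0.43,1.65,-4.44,0,0,0,-4.77,0.43,1.65,-4.44,0,0,0,-4.77,0.43,1.65,-4.44,0,0,0,-4.77,0.43,1.65,-4.44,0,0,0,-4.77,0.43,1.65,-4.44,0,0,0,-4.77,0.43,1.65,-4.44,0,0,0,-4.77,0.43,1.65,-4.44,0,0,0,-4.77,0.43,1.65,-4.44,0,0,0,-4.77,0.43,0,0,0,0,0,0,0.43]' --grip_force 25

```text
time: 2.9
tcp_pos: [0.5178, -0.3113, 0.2043]
tcp_rot: [[0.37, 0.929, 0.0], [0.929, -0.37, -0.002], [-0.002, 0.001, -1.0]]
contact_force: [-0.5, 0.6, -0.6]
width: 0.0405
gripper_force: 0.0
```

Request:
apply_moves --deltas '[-0.15,0.4,-3,0,0,0.3,0.43,0,0,-3,0,0,0,0.43,0,0,-3,0,0,0,0.43,0,0,-3,0,0,0,0.43,0,0,-2.5,0,0,0,0.43,0,0,0,0,0,0,0.43,0,0,0,0,0,0,0,0,0,0,0,0,0,0,0,0,0,0,0,0,0,0,0,0,0,0,0,0,0,0,0,0,0,0,0]' --grip_force 25

```text
time: 4.0
tcp_pos: [0.5173, -0.3029, 0.0623]
tcp_rot: [[0.359, 0.933, 0.004], [0.933, -0.359, -0.002], [-0.001, 0.005, -1.0]]
contact_force: [0.9, 0.6, 3.6]
width: 0.009
gripper_force: 25.0
```

Request:
apply_moves --deltas '[-0.89,0.35,0,0,0,0,0,-0.89,0.35,0,0,0,0,0,-0.89,0.35,0,0,0,0,0,-0.89,0.35,0,0,0,0,0,-0.89,0.35,0,0,0,0,0,-0.89,0.35,0,0,0,0,0,-0.89,0.35,0,0,0,0,0,-0.89,0.35,0,0,0,0,0,-0.89,0.35,0,0,0,0,0,-0.89,0.35,0,0,0,0,0,-0.89,0.35,0,0,0,0,0,-0.89,0.35,0,0,0,0,0,-0.89,0.35,0,0,0,0,0,-0.89,0.35,0,0,0,0,0,0,0,0,0,0,0,0,0,0,0,0,0,0,0,0,0,0,0,0,0,0]'

```text
time: 5.7
tcp_pos: [0.3977, -0.2561, 0.0624]
tcp_rot: [[0.361, 0.932, 0.016], [0.932, -0.361, -0.008], [-0.002, 0.018, -1.0]]
contact_force: [18.4, -4.4, -8.9]
width: 0.0092
gripper_force: 25.0
```

Request:
apply_moves --deltas '[0.3,-0.12,0,0,0,0,0,0,0,0,0,0,0,0.4,0,0,0,0,0,0,0.4,0,0,0,0,0,0,0.4,0,0,0,0,0,0,0.4,0,0,3,0,0,0,0.4,0,0,3,0,0,0,0.4,0,0,3,0,0,0,0.4,0,0,3,0,0,0,0.8,0,0,3,0,0,0,0.8,0,0,0,0,0,0,0.8]'

```text
time: 6.8
tcp_pos: [0.3956, -0.2559, 0.2145]
tcp_rot: [[0.359, 0.933, 0.006], [0.933, -0.359, -0.006], [-0.003, 0.007, -1.0]]
contact_force: [-0.4, -1.5, 0.5]
width: 0.0578
gripper_force: 0.0
```

```bash
python3 - <<'E'
from h import *
np.set_printoptions(suppress=True,precision=4)
s=readout.read_state(); print(s["tcp_pos"],s["tcp_rot"],s["width"],s["contact_force"],s["qpos"])
X=np.array([.9313,-.3643]); Y=np.array([.3643,.9313]); f=np.array([.5611,-.3249])
for n in ("top","scene","wrist"):
    c=optics.camera(n); save(f"pics/{n}1.png",c); np.savez(f"{n}1.npz",**c); P=cloud(c)
    for q in ("collar","drawer_handle"):
        for r in models.regions_of(n,q)[:1]:
            m=r["pixels"]&(c["z_map"]>0); p=P[m]
            print(n,q,r["p"],np.round(r["box"]),np.percentile(p,[2,50,98],axis=0))
            if q=="collar":
                t=p[abs(p[:,2]-.074)<.004]; print(len(t))
                if len(t)>10: print("top",cv2.minEnclosingCircle((t[:,:2]*1000).astype(np.float32)),t.mean(0))
                d=(p[:,:2]-f); print("unit frame",np.median(d@X),np.median(d@Y))
E
```

```text
[ 0.3956 -0.2559  0.2145] [[ 0.3594  0.9332  0.0056]
 [ 0.9332 -0.3594 -0.0056]
 [-0.0032  0.0072 -1.    ]] 0.05784523079280801 [-0.4129 -1.4866  0.5026] [-0.7579 -0.0319  1.7807 -0.0002  1.3849 -0.3902]
top collar 0.61 [329. 230.  22.  30.] [[ 0.4635 -0.3278  0.0336]
 [ 0.5063 -0.3154  0.0733]
 [ 0.5233 -0.2878  0.3427]]
176
top ((496.1803283691406, -299.8898620605469), 29.042953491210938) [ 0.5045 -0.3123  0.0734]
unit frame -0.054191140376793664 -0.015151854660269581
top drawer_handle 0.8 [333. 226.  81.  88.] [[ 0.417  -0.3868  0.0121]
 [ 0.5265 -0.3289  0.0161]
 [ 0.5893 -0.2458  0.0873]]
scene drawer_handle 0.61 [314. 236.  28.  48.] [[ 0.5005 -0.3473  0.0152]
 [ 0.5907 -0.2948  0.0263]
 [ 0.6293 -0.2242  0.0449]]
wrist collar 0.68 [419. 188.  58.  53.] [[ 0.4667 -0.3267  0.0463]
 [ 0.4936 -0.2955  0.0742]
 [ 0.522  -0.2716  0.0759]]
1817
top ((495.0318908691406, -300.628662109375), 29.867855072021484) [ 0.4952 -0.2992  0.0744]
unit frame -0.07357177238686749 0.002736201051649158
wrist drawer_handle 0.7 [414. 189. 188. 150.] [[ 0.3882 -0.3973  0.0148]
 [ 0.5146 -0.2966  0.0174]
 [ 0.6111 -0.216   0.088 ]]
```

View pics/wrist1.png

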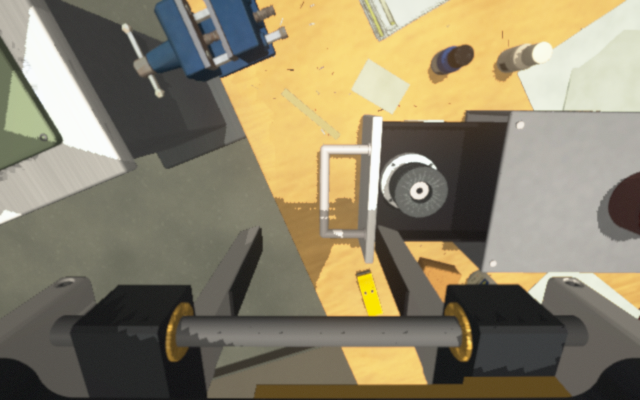

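View pics/top1.png

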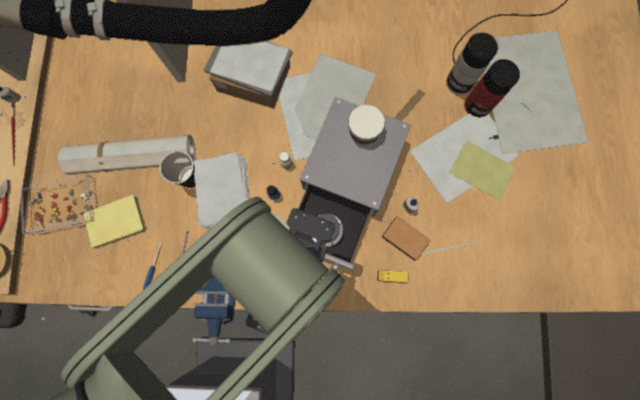

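The wrist view shows the tray out and the collar standing on its spigot at (419,190). The top view confirms the open tray at (330,230). I'll move over the collar next.

Request:
apply_moves --deltas '[2.5,-1.1,0,0,0,0,0.8,2.5,-1.1,0,0,0,0,0.8,2.5,-1.1,0,0,0,0,0.8,2.5,-1.1,-2,0,0,0,0.8,0,0,-4,0,0,0,0.8,0,0,-4,0,0,0,0.8,0,0,0,0,0,0,0.8,0,0,0,0,0,0,0.8]'

```text
time: 8.05
tcp_pos: [0.4934, -0.2976, 0.1098]
tcp_rot: [[0.359, 0.933, -0.002], [0.933, -0.359, 0.002], [0.001, -0.002, -1.0]]
contact_force: [0.5, 0.3, -0.3]
width: 0.0752
gripper_force: 0.0
```

Request:
apply_moves --deltas '[0.2,-0.2,-2,0,0,0,0.8,0,0,-2,0,0,0,0.8,0,0,-1.5,0,0,0,0.8,0,0,-0.7,0,0,0,0.8,0,0,0,0,0,0,0.8,0,0,0,0,0,0,0.8,0,0,0,0,0,0,0.8]'

```text
time: 8.75
tcp_pos: [0.4968, -0.3007, 0.0497]
tcp_rot: [[0.359, 0.933, 0.002], [0.933, -0.359, -0.002], [-0.001, 0.002, -1.0]]
contact_force: [-0.2, -0.1, -1.1]
width: 0.0752
gripper_force: 0.0
```

Request:
apply_moves --deltas '[-0.1,0.1,0,0,0,0,0.8,0,0,0,0,0,0,0.8,0,0,0,0,0,0,0.5,0,0,0,0,0,0,0.4,0,0,0,0,0,0,0.4,0,0,0,0,0,0,0.4,0,0,0,0,0,0,0.4,0,0,0,0,0,0,0.4]' --grip_force 30

```text
time: 9.55
tcp_pos: [0.4951, -0.2991, 0.0485]
tcp_rot: [[0.359, 0.933, 0.0], [0.933, -0.359, -0.0], [-0.0, 0.0, -1.0]]
contact_force: [0.8, -1.1, 0.1]
width: 0.0578
gripper_force: 30.0
```

Request:
apply_moves --deltas '[0,0,-0.25,0,0,0,0.4,0,0,-0.25,0,0,0,0.4,0,0,0,0,0,0,0.4,0,0,0,0,0,0,0.4,0,0,0,0,0,0,0.4]' --grip_force 40

```text
time: 10.05
tcp_pos: [0.4953, -0.2992, 0.0448]
tcp_rot: [[0.359, 0.933, 0.0], [0.933, -0.359, -0.0], [-0.0, 0.001, -1.0]]
contact_force: [-1.7, 1.4, 7.6]
width: 0.0575
gripper_force: 40.0
```

Request:
apply_moves --deltas '[0,0,0,0,0,-4,0.4,0,0,0,0,0,-4,0.4,0,0,0,0,0,-4,0.4,0,0,0,0,0,-4,0.4,0,0,0,0,0,0,0.4,0,0,0,0,0,0,0.4]'

```text
time: 10.65
tcp_pos: [0.4958, -0.2997, 0.0449]
tcp_rot: [[0.603, 0.798, 0.002], [0.798, -0.603, -0.001], [-0.0, 0.002, -1.0]]
contact_force: [-1.1, 1.1, 7.2]
width: 0.0574
gripper_force: 40.0
```

Request:
apply_moves --deltas '[0,0,-0.1,0,0,-3,0.4,0,0,0,0,0,-3,0.4,0,0,0,0,0,0,0.4,0,0,0,0,0,0,0.4]'

```text
time: 11.05
tcp_pos: [0.4959, -0.3, 0.0446]
tcp_rot: [[0.683, 0.731, 0.002], [0.731, -0.683, -0.002], [-0.0, 0.003, -1.0]]
contact_force: [-0.2, 0.6, 10.0]
width: 0.0579
gripper_force: 40.0
```

Request:
apply_moves --deltas '[0,0,0,0,0,-3,0.4,0,0,0,0,0,-3,0.4,0,0,0,0,0,0,0.4,0,0,0,0,0,0,0.4]'

```text
time: 11.45
tcp_pos: [0.496, -0.3001, 0.0447]
tcp_rot: [[0.755, 0.655, 0.002], [0.655, -0.755, -0.002], [0.0, 0.003, -1.0]]
contact_force: [-1.0, -0.4, 10.1]
width: 0.0576
gripper_force: 40.0
```

Request:
apply_moves --deltas '[0,0,0,0,0,-3,0.4,0,0,0,0,0,-3,0.4,0,0,0,0,0,0,0.4,0,0,0,0,0,0,0.4]'

```text
time: 11.85
tcp_pos: [0.496, -0.3002, 0.0447]
tcp_rot: [[0.82, 0.573, 0.002], [0.573, -0.82, -0.002], [0.001, 0.003, -1.0]]
contact_force: [-1.3, 0.6, 11.0]
width: 0.0581
gripper_force: 40.0
```

Request:
apply_moves --deltas '[0,0,0,0,0,-3,0.4,0,0,0,0,0,-3,0.4,0,0,0,0,0,0,0.4,0,0,0,0,0,0,0.4]'

```text
time: 12.25
tcp_pos: [0.4961, -0.3002, 0.0447]
tcp_rot: [[0.875, 0.484, 0.002], [0.484, -0.875, -0.002], [0.001, 0.003, -1.0]]
contact_force: [-0.6, -0.2, 9.8]
width: 0.0576
gripper_force: 40.0
```

Request:
apply_moves --deltas '[0,0,0,0,0,-3,0.4,0,0,0,0,0,-3,0.4,0,0,0,0,0,0,0.4,0,0,0,0,0,0,0.4]'

```text
time: 12.65
tcp_pos: [0.4964, -0.3001, 0.0441]
tcp_rot: [[0.921, 0.389, 0.003], [0.389, -0.921, -0.002], [0.002, 0.003, -1.0]]
contact_force: [1.2, 1.0, 6.0]
width: 0.0579
gripper_force: 40.0
```

Request:
apply_moves --deltas '[0,0,0,0,0,-3,0.4,0,0,0,0,0,-3,0.4,0,0,0,0,0,0,0.4,0,0,0,0,0,0,0.4]'

```text
time: 13.05
tcp_pos: [0.4959, -0.3, 0.0433]
tcp_rot: [[0.956, 0.292, 0.002], [0.292, -0.956, -0.002], [0.001, 0.002, -1.0]]
contact_force: [1.1, -1.4, 4.1]
width: 0.0575
gripper_force: 40.0
```

Request:
apply_moves --deltas '[0,0,-0.2,0,0,0,0.4,0,0,-0.2,0,0,0,0.4,0,0,-0.2,0,0,0,0.4,0,0,-0.2,0,0,0,0.4,0,0,0,0,0,0,0.4,0,0,0,0,0,0,0.4]' --grip_force 50

```text
time: 13.65
tcp_pos: [0.4961, -0.3, 0.0364]
tcp_rot: [[0.956, 0.292, 0.002], [0.292, -0.956, -0.002], [0.002, 0.002, -1.0]]
contact_force: [-0.1, -0.2, 11.6]
width: 0.0575
gripper_force: 50.0
```

Travel is 12.1 mm in total and the force is rising, so the collar looks home. I'll add a little more push and then check its height.

Request:
apply_moves --deltas '[0,0,-0.15,0,0,0,0.4,0,0,0,0,0,0,0.4,0,0,0,0,0,0,0.4,0,0,0,0,0,0,0.4]'

```text
time: 14.05
tcp_pos: [0.4967, -0.3002, 0.0364]
tcp_rot: [[0.956, 0.292, 0.003], [0.292, -0.956, -0.002], [0.002, 0.003, -1.0]]
contact_force: [-0.5, 1.7, 17.4]
width: 0.0578
gripper_force: 50.0
```

```bash
python3 - <<'E'
from h import *
np.set_printoptions(suppress=True,precision=4)
for n in ("wrist","top","scene"):
    c=optics.camera(n); save(f"pics/{n}2.png",c); P=cloud(c)
    for r in models.regions_of(n,"collar")[:1]:
        m=r["pixels"]&(c["z_map"]>0); p=P[m]; print(n,r["p"],np.percentile(p,[2,50,90,98],axis=0))
    q=P[(np.hypot(P[...,0]-.4956,P[...,1]+.2997)<.026)&(P[...,2]>.05)&(P[...,2]<.085)]
    print(n,len(q),np.percentile(q[:,2],[5,25,50,75,95]) if len(q) else 0)
s=readout.read_state(); print(s["tcp_pos"],s["contact_force"],s["gripper_force"],s["width"],s["time"])
E
```

```text
wrist 0.93 [[ 0.4691 -0.3265  0.0347]
 [ 0.5031 -0.2981  0.0624]
 [ 0.5219 -0.2785  0.0632]
 [ 0.5243 -0.2736  0.0638]]
wrist 5569 [0.0615 0.0622 0.0627 0.0634 0.0669]
top 0.69 [[ 0.3807 -0.3714  0.012 ]
 [ 0.4373 -0.3271  0.0592]
 [ 0.4747 -0.2279  0.0858]
 [ 0.4926 -0.2177  0.0878]]
top 4 [0.0592 0.0594 0.0609 0.0625 0.0629]
scene 0 0
[ 0.4967 -0.3002  0.0364] [-1.4918  1.4225 17.9255] 50.00649051966144 0.057350498838453466 14.35
```

View pics/wrist2.png

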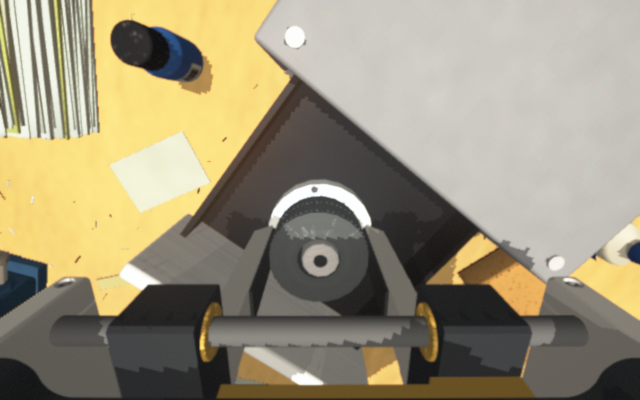

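The wrist view shows the collar at (320,260), gripped and seated. Its top measures 62–63 mm above the bench, which is home, with 17 N of push. I'm handing in.

```bash
python3 -c "
from cell import job
print(job.close_job())"
```

```text
the job is handed in; nothing more can be done
None
```

I handed the job in with the tray pulled out to its stop and the collar turned about 50° clockwise onto its pin, pushed home (top measured at 62–63 mm) and still gripped at 50 N; I did not re-measure the bystanders, and the hand-in gave no verdict.

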